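Next cactus under the plant lamp: index the carousel, set and clamp the boom

ROBOT

A 6-joint arm with a two-finger parallel gripper is mounted at the origin on the work surface. World frame = base frame: x ahead of the robot, y to its left, z up, the work surface at z = 0. Lengths are in m, angles in rad, forces in N, time in s.
With the tool pointing down it reaches from about 0.425 to 0.95 m from the base axis. Payload 3.5 kg.
Tool frame: the origin (TCP) lies at the very end of the fingers, on their centre line; the grasp point (between the pads) lies 19 mm behind it; z points along the fingers, y is the line along which they close (so a half turn about z gives the same grasp; the last joint's range is limited). The gripper opens to 85 mm and grips with 20 to 120 N. Pads are 22 mm wide; open, the fingers measure 114 mm over their backs; the gripper's body (76 mm by 85 mm) begins 54 mm behind the grasp point. The pads swing forward as they close: fully open they stand 13 mm farther back than shut.
Start: joints at [-1.371, 0.286, 1.577, -0, 1.279, -0.15], TCP at [0.231, -0.634, 0.231] pointing down, gripper open.
Joint ranges: [-2.77, 2.77], [-0.9, 2.22], [0.21, 2.48], [-1.53, 4.67], [0.24, 2.81], [-2.84, 2.84]. Speed limits (rad/s): [2.79, 2.79, 3.14, 3.14, 3.14, 3.14].

INTERFACE

Orientations are given as a unit quaternion [x, y, z, w].
In Python, from plant import ctrl, optics, sign_off gives the robot as it stands.
- The arm moves only by the shell command python3 -m creep 'ROWS' [FORCE]. ROWS is JSON, a list of rows, each an object of numbers: "x", "y", "z": the shift along the tool's x, y, z in mm; "rx", "ry", "rz": the turn, a rotation vector about the tool's x, y, z in degrees; "grip": the opening, from 0 (shut) to 1 (fully open). In form: [{"x": .., "y": .., "z": .., "rx": .., "ry": .., "rz": .., "grip": ..}, ...]. A call has exactly 10 rows; each row shifts and turns the commanded pose from where the row before left it, along the tool's axes as they then stand; what a row does not reach is not made up. A row lasts 1/12 s, in which the tool goes at most 41.7 mm and 7.16 degrees, less where a joint would pass 70% of its speed; a pose out of reach is approached as far as the arm can. A call with a gripper value outside its range is refused whole. The fingers move at their own pace and stop on an object; FORCE is the grip in N (left out, the last holds). Time passes only in rows, so rows that do not move let the fingers close, or fill a call up. It gives the time, the measured TCP pose, the force, the opening and the grip force at its end, in the units of the state.
- ctrl.get_state(): the state, without advancing time (a new reading comes with each control period).
- optics.read_camera(name): name is "scene" or "side" or "wrist"; returns a dict with "color" (420x560x3 uint8, blue, green, red), "K" (3x3 intrinsics, pixels), "R" (3x3) and "t" (3): a world point X has camera coordinates R X + t. Camera axes: x right, y down, z forward; pixel columns grow to the right and rows downward; lengths in m; the calibration is good to about 2 mm. A picture is of the moment at which its call begins. There is no depth.
- sign_off(): hands the job in; it is judged then, once.
The state is a dict: "time": time; "qpos": joint angles; "dq": joint speeds; "joint_efforts": joint torques, N m; "eef_pos": TCP position; "tcp_rot": TCP orientation; "contact_force": force on the tool from outside, world axes, zero at the start; "wrist_torque": the same for the moment, N m; "opening": opening from 0.0 (shut) to 1.0 (fully open); "finger_force": force on a finger pad.
Only numpy, scipy, OpenCV 4.12 (cv2) and the standard library are available. Lean on these libraries where they do the work, as an engineer would, in place of code of your own. Each camera call takes 0.05 s, during which the arm holds its last target. There are 200 camera calls.

TASK

Turn the pot carousel one click clockwise by its T-handle so that the next cactus comes under the plant lamp. Then draw the lamp's boom out until its dark length mark has just come clear of the clamp, and, holding the boom there so that it does not slide back, squeeze the cam lever fully closed. Finish still holding the boom firmly in the gripper with the lever shut, and leave everything else on the table undisturbed and the cacti standing.

Things in the scene. Friction and masses are not known exactly. Their poses are not given: they have to be found in the camera images.
- lamp: Plant lamp, fixed: black cast foot 150 x 130 x 16 mm, white column, and on it a square sleeve carrying the telescopic boom. Origin: centre of the foot's underside. Seen from above the boom points along this body's +y and climbs at 12 degrees that way; +x is the side on which the cam lever sits; z is up.
- clamp_mouth (a point): Centre of the front face of the black clamp collar at the sleeve's end, on the boom's centre line, where the boom comes out (58 mm along lamp +y, 200 mm above the table). The collar (36 wide, 34 high, 36 long) lies behind it; ears on its +x side (out to 34 mm) carry the lever's pivot, 21 mm to +x of the boom's centre line and 6 mm behind the mouth.
- boom (a joint): How far the boom is drawn out (m): 0 = home (at the start), stop at 0.075. An 18 x 18 mm aluminium tube with the lamp head, about 0.8 kg. Unclamped it slides back home by its weight (about 1.5 N along it) when not held. The length mark, a dark ring 4 mm wide round the tube, is hidden in the clamp at first; at 0.040, the wanted length, it has just come fully clear of the mouth.
- housing_back (a point): Centre of the flat back face (towards the clamp) of the white driver housing on the boom; moves with it. Housing 64 wide (32 each side of the tube), 24 high, 50 mm long; then a hinge and a round lamp head 104 mm across, centre 120 mm beyond this face. Between mouth and face the tube is bare: 40 mm at home, 80 mm at the mark. A finger beside the tube, opposite the lever, can push on this face.
- lever (a joint): Angle of the clamp's cam lever (rad): 0 = closed, flat along the tube's +x side; open at 0.34 to 0.42 at the start, its tip swung away to the lamp's +x. It turns about a pivot square to the boom (swings nearly horizontally), stays where it is left, closes with about 3 to 8 N at its tip, and clamps the boom over the last 0.2 rad.
- lever_tip (a point): Free end of the cam lever, mid-height and mid-thickness. The lever is a flat blade 5 mm thick, 24 mm high, its outer part black plastic. Closed, it reaches 76 mm beyond the clamp's mouth, inner face 12 mm and outer face 17 mm from the boom's centre line, so that lever and tube together are 26 mm wide. The space above, below and beside them is free.
- carousel: Fixed foot of the turning pot carousel at the outer end of the boom. Origin: centre of its underside; z up. A sprung roller on its +x side drops between bumps of the platter's rim at every 60 degrees.
- platter (a joint): Turn of the platter (rad), 0 at the start, growing clockwise seen from above. It clicks at every 60 degrees, next at 1.047; set free, it is pulled into a click from up to 0.07 away; leaving a click takes about 0.25 N m. Grey disc 280 mm across (296 over its bumps), top 48 mm above the table, six pot seats; the one on the lamp's side is empty at the start.
- turn_handle (a point): Centre of the wooden T-handle on the platter's post, on the turning axis, 171 mm above the table. A bar 80 mm long (along this point's x), 14 mm wide and 26 mm high; below it the post is 20 mm thick. It turns with the platter; the pots round it are up to 142 mm above the table.
- plant1: one of five alike clay pots with a cactus, loose in a seat of the platter, 72 mm across the rim, about 95 mm high; origin at the centre of its underside, z up, 100 mm from the platter's axis
- plant2: one of five alike clay pots with a cactus, loose in a seat of the platter, 72 mm across the rim, about 95 mm high; origin at the centre of its underside, z up, 100 mm from the platter's axis
- plant3: one of five alike clay pots with a cactus, loose in a seat of the platter, 72 mm across the rim, about 95 mm high; origin at the centre of its underside, z up, 100 mm from the platter's axis
- plant4: one of five alike clay pots with a cactus, loose in a seat of the platter, 72 mm across the rim, about 95 mm high; origin at the centre of its underside, z up, 100 mm from the platter's axis
- plant5: one of five alike clay pots with a cactus, loose in a seat of the platter, 72 mm across the rim, about 95 mm high; origin at the centre of its underside, z up, 100 mm from the platter's axis
- watering_can: orange plastic watering can with spout and bow handle, body 144 mm across, 190 mm high; loose, to be left alone; origin at its underside
- blue_pot: glazed blue open pot, 148 mm across, 125 mm high; loose, to be left alone; origin at its underside
- seedling_tray: black plastic cell tray, 240 x 340 x 55 mm; loose, to be left alone; origin at its underside
- weeder: steel two-tined weeder with wooden handle, lying flat, 355 mm long; loose, to be left alone; origin at its underside
- trowel: steel hand trowel with wooden handle, lying flat, 270 mm long; loose, to be left alone; origin at its underside
- label_cup: white ceramic cup with wooden plant labels in it, 64 mm across, labels up to about 110 mm high, standing beside the lamp; loose, to be left alone; origin at its underside
- clay_pots: two small nested clay pots, 84 mm across, 80 mm high, standing beside the lamp; loose, to be left alone; origin at its underside
- sprayer: white spray bottle with grey trigger head, 80 mm across, 205 mm high; loose, to be left alone; origin at its underside
Mind the look-alikes: they are no part of the job. What is shaped like the plant2 but yellow is not meant.

How it is judged:
By the outcome, as a careful person would: the job done as asked, in the order asked, and still so for the second after the job is handed in, while the arm keeps its last pose, push and grip.
It also fails if it takes over 48 s, if anything falls off the work surface, if the arm or the gripper's body presses on something with over 40 N, if the wrist force passes 120 N, or if a joint passes its speed limit or range.

## Working session

There is one attempt and no reset: what is moved stays moved. The work goes in short steps, Python scripts to look and compute and a shell command to move; the robot and the scene stay as the last step left them, time stands still between calls to the robot, and variables do not carry over. Pictures are saved under pics/ and viewed, at most 10 in all, crops included, and the job is handed in when it is done.

```bash
ls; mkdir -p pics; python3 - <<'E'
from plant import ctrl, optics
import cv2, numpy as np
s=ctrl.get_state(); print(s)
for n in ["scene","side","wrist"]:
    r=optics.read_camera(n); cv2.imwrite(f"pics/{n}0.png",r["color"]); np.savez(f"{n}0.npz",**r)
    print(n,r["K"].tolist(),(-r["R"].T@r["t"]).tolist(),r["R"][2].tolist())
E
```

```text
pics
{'time': 0.0, 'qpos': array([-1.37098780e+00,  2.87203281e-01,  1.57818062e+00, -2.46080042e-05,
        1.27863332e+00, -1.50007106e-01]), 'dq': array([ 0.00031013,  0.0002906 ,  0.00040305,  0.00064042,  0.00026827,
       -0.00035573]), 'joint_efforts': array([ 9.64218889e-04, -4.05973077e+01, -2.92627752e+01, -1.24029739e-04,
        5.73988058e-03,  1.37417902e-05]), 'eef_pos': array([ 0.23122274, -0.63345068,  0.22992016]), 'tcp_rot': array([ 9.84741242e-01,  1.74020735e-01, -4.19582480e-05, -1.21161478e-03]), 'contact_force': array([-0.56330876, -1.11670896,  0.60633898]), 'wrist_torque': array([-0.03373232, -0.01440754, -0.07122914]), 'finger_force': 0.0, 'opening': 0.9989169802679042}
scene [[412.7362271620002, 0.0, 278.8619887945438], [0.0, 412.7362271620002, 205.5693676844535], [0.0, 0.0, 1.0]] [1.6120541124529568, -0.20028173720321132, 1.1983376426394066] [-0.7252839696481106, 0.15525031964283942, -0.6707164092388634]
side [[514.9804338180008, 0.0, 272.7452702353026], [0.0, 514.9804338180008, 203.3405189706389], [0.0, 0.0, 1.0]] [0.1580828147119888, 1.2214227667589899, 1.1501310584523425] [0.1991814167423143, -0.756100755514569, -0.6234087028064517]
wrist [[323.6003938844018, 0.0, 274.3827160579008], [0.0, 323.6003938844018, 210.32556049635093], [0.0, 0.0, 1.0]] [0.29456961198228987, -0.6101879776011689, 0.3720120548687816] [-0.2521441008887926, -0.09060948750021046, -0.9634382560195197]
```

View pics/scene0.png

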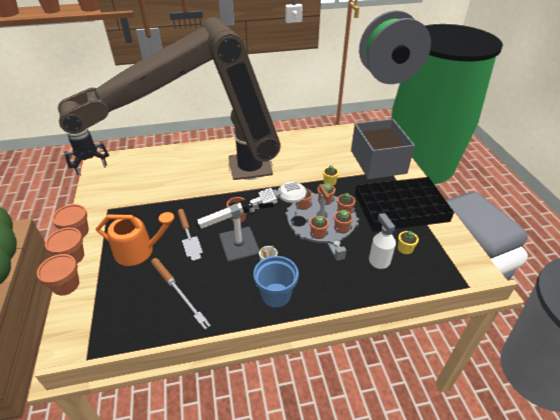

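View pics/side0.png

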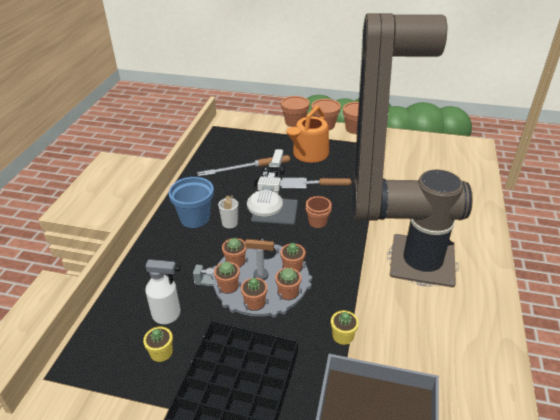

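```bash
python3 - <<'E'
import cv2,numpy as np
a=cv2.imread("pics/scene0.png")[165:265,190:365]; b=cv2.imread("pics/side0.png")[145:315,180:345]
a=cv2.resize(a,None,fx=4.5,fy=4.5,interpolation=cv2.INTER_CUBIC)
cv2.imwrite("pics/c1.png",a)
b=cv2.resize(b,None,fx=3.5,fy=3.5,interpolation=cv2.INTER_CUBIC)
cv2.imwrite("pics/c2.png",b);print(a.shape,b.shape)
E
```

```text
(450, 788, 3) (595, 578, 3)
```

View pics/c1.png

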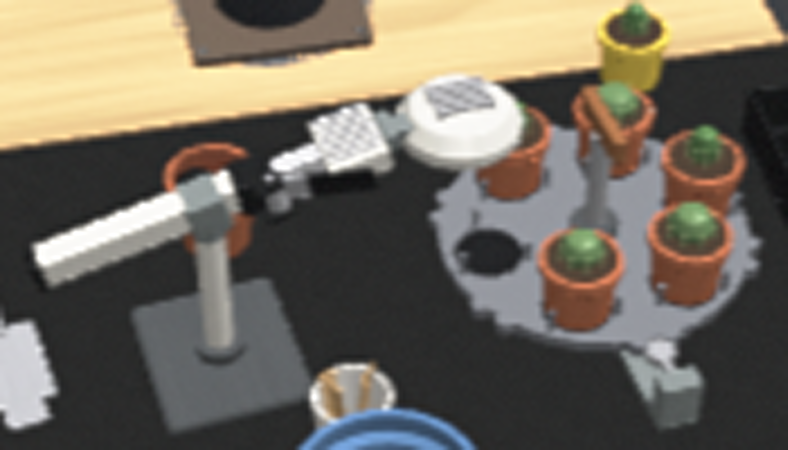

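View pics/c2.png

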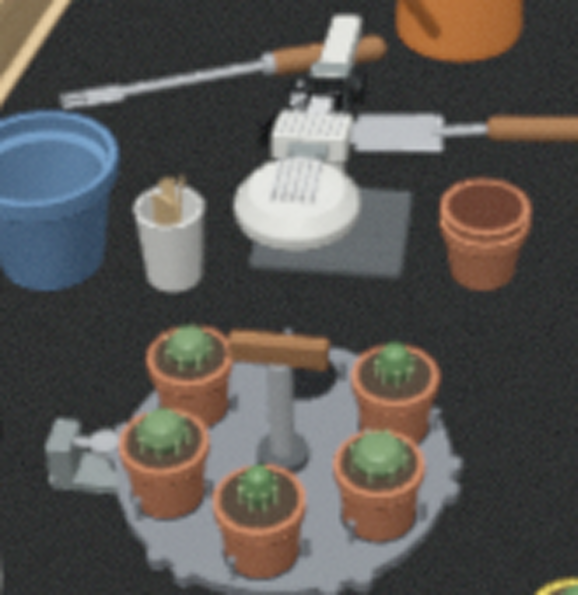

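```bash
cat >h.py <<'E'
import numpy as np
def ray(d,u,v):
    o=-d["R"].T@d["t"]; r=d["R"].T@np.linalg.inv(d["K"])@[u,v,1.]; return o,r/np.linalg.norm(r)
def plane(d,uv,z):
    o,r=ray(d,*uv); return o+r*(z-o[2])/r[2]
def tri(d1,p1,d2,p2):
    o,r=ray(d1,*p1);q,s=ray(d2,*p2)
    a=np.linalg.lstsq(np.c_[r,-s],q-o,rcond=None)[0]
    A,B=o+a[0]*r,q+a[1]*s
    return (A+B)/2,np.linalg.norm(A-B)
def proj(d,X):
    c=d["R"]@X+d["t"]; p=d["K"]@c; return p[:2]/p[2]
E
cat > m.py <<'E'
from h import *
np.set_printoptions(precision=4,suppress=True)
S=dict(np.load("scene0.npz"));D=dict(np.load("side0.npz"))
s=lambda u,v:(190+u/4.5,165+v/4.5)
d=lambda u,v:(180+u/3.5,145+v/3.5)
print("handle mid",tri(S,s(606,117),D,d(279,351)))
print("top ends S",[plane(S,s(*p),.184) for p in [(591,90),(626,137)]])
print("top ends D",[plane(D,d(*p),.184) for p in [(231,336),(328,345)]])
print("foot S",[plane(S,s(*p),.016) for p in [(132,316),(270,282),(312,380),(176,428)]])
print("foot D",[plane(D,d(*p),.016) for p in [(250,265),(400,275),(411,192)]])
print("head",tri(S,s(462,120),D,d(297,203)))
print("seat S",plane(S,s(490,252),.048))
print("post base",plane(S,s(593,222),.05),plane(D,d(284,452),.05))
print("lever tip S",plane(S,s(376,180),.215))
print("sleeve rear S",[plane(S,s(*p),.19) for p in [(40,262)]])
E
python3 m.py
```

```text
handle mid (array([0.46  , 0.2265, 0.1745]), np.float64(0.00043528067292198655))
top ends S [array([0.4335, 0.2205, 0.184 ]), array([0.4994, 0.2314, 0.184 ])]
top ends D [array([0.4984, 0.2278, 0.184 ]), array([0.4213, 0.2206, 0.184 ])]
foot S [array([ 0.4551, -0.1936,  0.016 ]), array([ 0.439 , -0.0683,  0.016 ]), array([ 0.5623, -0.052 ,  0.016 ]), array([ 0.5909, -0.1714,  0.016 ])]
foot D [array([ 0.5681, -0.0463,  0.016 ]), array([ 0.4234, -0.0643,  0.016 ]), array([ 0.4396, -0.1929,  0.016 ])]
head (array([0.4809, 0.0924, 0.2141]), np.float64(0.004426813721993085))
seat S [0.4747 0.1249 0.048 ]
post base [0.4586 0.2245 0.05  ] [0.4622 0.2169 0.05  ]
lever tip S [0.5418 0.0095 0.215 ]
sleeve rear S [array([ 0.5527, -0.258 ,  0.19  ])]
```

```bash
python3 -m creep '[{"z":-35},{"z":-35},{"z":-30},{"x":32,"y":-22},{"x":32,"y":-22},{"x":32,"y":-22},{"x":32,"y":-22},{"x":32,"y":-22},{"x":32,"y":-22},{"x":32,"y":-22}]'
python3 -m creep '[{"x":32,"y":-22},{"x":32,"y":-22},{"x":32,"y":-22},{"x":32,"y":-22},{"x":32,"y":-22},{"x":10,"y":-38},{"x":10,"y":-38},{"x":10,"y":-38},{"x":10,"y":-38},{"x":10,"y":-38}]'
python3 -m creep '[{"x":10,"y":-38},{"x":10,"y":-38},{"x":10,"y":-38},{"x":10,"y":-38},{"x":10,"y":-38},{"x":10,"y":-38},{"x":5,"y":-10},{"rz":-7},{"rz":-7},{"rz":-7}]'
python3 -m creep '[{"rz":-7},{"rz":-7},{"rz":-7},{"rz":-7},{"rz":-7},{"rz":-7},{"rz":-7},{"rz":-7},{"rz":-7},{"rz":-7}]'
python3 -m creep '[{"rz":-7},{"rz":-7},{"rz":-7},{"rz":-7},{"rz":-7},{"rz":-7},{"rz":-7},{"rz":-7},{"rz":-7},{"rz":-7,"grip":0.5}]'
```

```text
$[0]: bad value
$[0]: bad value
$[0]: bad value
$[0]: bad value
$[0]: bad value
```

```bash
cat >>h.py <<'E'
from scipy.spatial.transform import Rotation as Ro
def delta(pos,Rm):
    from plant import ctrl
    s=ctrl.get_state(); R0=Ro.from_quat(s["tcp_rot"]); 
    print("t",s["time"],"pos",np.round(s["eef_pos"],4),"F",np.round(s["contact_force"],1),"q",np.round(s["qpos"],2),"open",round(s["opening"],2),s["finger_force"])
    print("shift mm",np.round(R0.inv().apply(np.array(pos)-s["eef_pos"])*1e3,1),"rotvec deg",np.round((R0.inv()*Ro.from_matrix(Rm)).as_rotvec(degrees=True),2))
def frame(x,z):
    x,z=np.array(x,float),np.array(z,float); z/=np.linalg.norm(z); x=x-z*(x@z); x/=np.linalg.norm(x); return np.c_[x,np.cross(z,x),z]
A=np.radians(7.7); YL=np.array([-np.sin(A),np.cos(A),0]); XL=np.array([np.cos(A),np.sin(A),0])
E
python3 - <<'E'
from h import *
delta([.460,.2255,.161],frame(-XL,[0,0,-1]))
E
```

```text
t 0.15 pos [ 0.2312 -0.6336  0.2302] F [-0.7  0.5  0.7] q [-1.37  0.29  1.58  0.    1.28 -0.15] open 1.0 0.0
shift mm [ 509.3 -728.6   70.7] rotvec deg [ 1.0000e-02 -1.6000e-01 -1.6766e+02]
```

```bash
python3 -m creep '[{"x":0,"y":0,"z":-35,"rx":0,"ry":0,"rz":0,"grip":1},{"x":0,"y":0,"z":-35,"rx":0,"ry":0,"rz":0,"grip":1},{"x":0,"y":0,"z":-30,"rx":0,"ry":0,"rz":0,"grip":1},{"x":32,"y":-22,"z":0,"rx":0,"ry":0,"rz":0,"grip":1},{"x":32,"y":-22,"z":0,"rx":0,"ry":0,"rz":0,"grip":1},{"x":32,"y":-22,"z":0,"rx":0,"ry":0,"rz":0,"grip":1},{"x":32,"y":-22,"z":0,"rx":0,"ry":0,"rz":0,"grip":1},{"x":32,"y":-22,"z":0,"rx":0,"ry":0,"rz":0,"grip":1},{"x":32,"y":-22,"z":0,"rx":0,"ry":0,"rz":0,"grip":1},{"x":32,"y":-22,"z":0,"rx":0,"ry":0,"rz":0,"grip":1}]'
```

```text
time: 0.98
eef_pos: [0.3896, -0.4108, 0.331]
tcp_rot: [0.985, 0.174, -0.0, -0.0]
contact_force: [0.2, -0.1, -0.2]
opening: 0.996
finger_force: 0.0
```

```bash
python3 -m creep '[{"x":32,"y":-22,"z":0,"rx":0,"ry":0,"rz":0,"grip":1},{"x":32,"y":-22,"z":0,"rx":0,"ry":0,"rz":0,"grip":1},{"x":32,"y":-22,"z":0,"rx":0,"ry":0,"rz":0,"grip":1},{"x":32,"y":-22,"z":0,"rx":0,"ry":0,"rz":0,"grip":1},{"x":32,"y":-22,"z":0,"rx":0,"ry":0,"rz":0,"grip":1},{"x":10,"y":-38,"z":0,"rx":0,"ry":0,"rz":0,"grip":1},{"x":10,"y":-38,"z":0,"rx":0,"ry":0,"rz":0,"grip":1},{"x":10,"y":-38,"z":0,"rx":0,"ry":0,"rz":0,"grip":1},{"x":10,"y":-38,"z":0,"rx":0,"ry":0,"rz":0,"grip":1},{"x":10,"y":-38,"z":0,"rx":0,"ry":0,"rz":0,"grip":1}]'
python3 -m creep '[{"x":10,"y":-38,"z":0,"rx":0,"ry":0,"rz":0,"grip":1},{"x":10,"y":-38,"z":0,"rx":0,"ry":0,"rz":0,"grip":1},{"x":10,"y":-38,"z":0,"rx":0,"ry":0,"rz":0,"grip":1},{"x":10,"y":-38,"z":0,"rx":0,"ry":0,"rz":0,"grip":1},{"x":10,"y":-38,"z":0,"rx":0,"ry":0,"rz":0,"grip":1},{"x":10,"y":-38,"z":0,"rx":0,"ry":0,"rz":0,"grip":1},{"x":10,"y":-38,"z":0,"rx":0,"ry":0,"rz":0,"grip":1},{"x":0,"y":0,"z":0,"rx":0,"ry":0,"rz":-7,"grip":1},{"x":0,"y":0,"z":0,"rx":0,"ry":0,"rz":-7,"grip":1},{"x":0,"y":0,"z":0,"rx":0,"ry":0,"rz":-7,"grip":1}]'
python3 -m creep '[{"x":0,"y":0,"z":0,"rx":0,"ry":0,"rz":-7,"grip":1},{"x":0,"y":0,"z":0,"rx":0,"ry":0,"rz":-7,"grip":1},{"x":0,"y":0,"z":0,"rx":0,"ry":0,"rz":-7,"grip":1},{"x":0,"y":0,"z":0,"rx":0,"ry":0,"rz":-7,"grip":1},{"x":0,"y":0,"z":0,"rx":0,"ry":0,"rz":-7,"grip":1},{"x":0,"y":0,"z":0,"rx":0,"ry":0,"rz":-7,"grip":1},{"x":0,"y":0,"z":0,"rx":0,"ry":0,"rz":-7,"grip":1},{"x":0,"y":0,"z":0,"rx":0,"ry":0,"rz":-7,"grip":1},{"x":0,"y":0,"z":0,"rx":0,"ry":0,"rz":-7,"grip":1},{"x":0,"y":0,"z":0,"rx":0,"ry":0,"rz":-7,"grip":1}]'
python3 -m creep '[{"x":0,"y":0,"z":0,"rx":0,"ry":0,"rz":-7,"grip":0.5},{"x":0,"y":0,"z":0,"rx":0,"ry":0,"rz":-7,"grip":0.5},{"x":0,"y":0,"z":0,"rx":0,"ry":0,"rz":-7,"grip":0.5},{"x":0,"y":0,"z":0,"rx":0,"ry":0,"rz":-7,"grip":0.5},{"x":0,"y":0,"z":0,"rx":0,"ry":0,"rz":-7,"grip":0.5},{"x":0,"y":0,"z":0,"rx":0,"ry":0,"rz":-7,"grip":0.5},{"x":0,"y":0,"z":0,"rx":0,"ry":0,"rz":-7,"grip":0.5},{"x":0,"y":0,"z":0,"rx":0,"ry":0,"rz":-7,"grip":0.5},{"x":0,"y":0,"z":0,"rx":0,"ry":0,"rz":-7,"grip":0.5},{"x":0,"y":0,"z":0,"rx":0,"ry":0,"rz":-7,"grip":0.5}]'
python3 - <<'E'
from h import *
delta([.460,.2255,.161],frame(-XL,[0,0,-1]))
from plant import optics; import cv2
r=optics.read_camera("wrist"); cv2.imwrite("pics/w1.png",r["color"]); np.savez("w1.npz",**r)
E
```

```text
time: 1.82
eef_pos: [0.4828, -0.057, 0.3309]
tcp_rot: [0.985, 0.174, -0.0, -0.0]
contact_force: [0.7, -0.2, -0.4]
opening: 1.002
finger_force: 0.0
time: 2.65
eef_pos: [0.4575, 0.2161, 0.3308]
tcp_rot: [0.935, 0.355, -0.0, -0.0]
contact_force: [0.5, -0.4, 0.7]
opening: 1.001
finger_force: 0.0
time: 3.48
eef_pos: [0.4579, 0.215, 0.3309]
tcp_rot: [0.564, 0.826, -0.0, -0.0]
contact_force: [1.5, 0.4, -0.1]
opening: 0.995
finger_force: 0.0
time: 4.32
eef_pos: [0.4578, 0.215, 0.3309]
tcp_rot: [-0.012, 1.0, -0.0, -0.0]
contact_force: [-0.5, -0.5, 0.9]
opening: 0.497
finger_force: 0.0
t 4.3167 pos [0.4578 0.215  0.3309] F [-0.5 -0.5  0.9] q [ 0.24 -0.16  1.86 -0.    1.44 -1.36] open 0.5 0.0
shift mm [ -2.5  10.5 169.9] rotvec deg [-0.01 -0.04 -6.31]
```

View pics/w1.png

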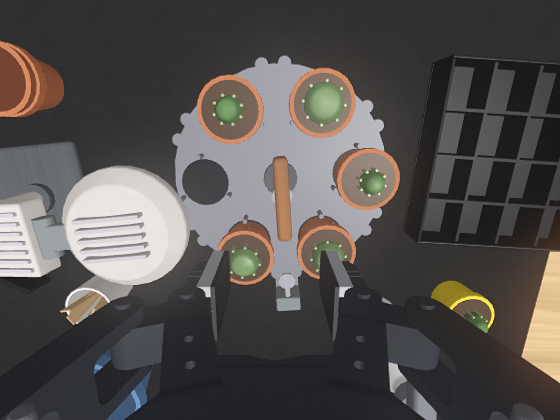

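```bash
python3 - <<'E'
from h import *
import cv2
d=dict(np.load("w1.npz"));im=d["color"]
b,g,r=[im[...,i].astype(int) for i in range(3)]
roi=np.zeros(b.shape,np.uint8);roi[145:250,262:302]=1
m=((r-b>50)&(roi>0)&(r>110)).astype(np.uint8)
c=max(cv2.findContours(m,0,1)[0],key=cv2.contourArea); R=cv2.minAreaRect(c);print(R)
bx=cv2.boxPoints(R); P=np.array([plane(d,p,.184) for p in bx]);print(P)
e=sorted([(np.linalg.norm(P[i]-P[i-1]),i) for i in range(4)])[-1][1]
v=P[e]-P[e-1];print("yaw",np.degrees(np.arctan2(v[1],v[0])),"c",P.mean(0),"len",np.linalg.norm(v))
print("empty seat",plane(d,(205,182),.048),"head top",plane(d,(125,225),.24))
E
```

```text
((282.25030517578125, 199.08718872070312), (82.42753601074219, 14.546037673950195), 86.00909423828125)
[[0.4220541  0.21231035 0.184     ]
 [0.42083932 0.2251441  0.184     ]
 [0.4981809  0.2333146  0.184     ]
 [0.49955526 0.21956555 0.184     ]]
yaw -174.6518937424382 c [0.4601574  0.22258365 0.184     ] len 0.07784001686995835
empty seat [0.4704483  0.12306425 0.048     ] head top [0.46862229 0.10250867 0.24      ]
```

```bash
python3 -m creep '[{"x":-2.6,"y":7.5,"z":0,"rx":0,"ry":0,"rz":-4.6,"grip":0.5},{"x":0,"y":0,"z":35,"rx":0,"ry":0,"rz":0,"grip":0.5},{"x":0,"y":0,"z":35,"rx":0,"ry":0,"rz":0,"grip":0.5},{"x":0,"y":0,"z":35,"rx":0,"ry":0,"rz":0,"grip":0.5},{"x":0,"y":0,"z":30,"rx":0,"ry":0,"rz":0,"grip":0.5},{"x":0,"y":0,"z":20,"rx":0,"ry":0,"rz":0,"grip":0.5},{"x":0,"y":0,"z":15,"rx":0,"ry":0,"rz":0,"grip":0.5},{"x":0,"y":0,"z":0,"rx":0,"ry":0,"rz":0,"grip":0},{"x":0,"y":0,"z":0,"rx":0,"ry":0,"rz":0,"grip":0},{"x":0,"y":0,"z":0,"rx":0,"ry":0,"rz":0,"grip":0}]' 60
python3 -m creep '[{"x":0,"y":0,"z":0,"rx":0,"ry":0,"rz":0,"grip":0},{"x":0,"y":0,"z":0,"rx":0,"ry":0,"rz":0,"grip":0},{"x":0,"y":0,"z":0,"rx":0,"ry":0,"rz":0,"grip":0},{"x":0,"y":0,"z":0,"rx":0,"ry":0,"rz":0,"grip":0},{"x":0,"y":0,"z":0,"rx":0,"ry":0,"rz":0,"grip":0},{"x":0,"y":0,"z":0,"rx":0,"ry":0,"rz":0,"grip":0},{"x":0,"y":0,"z":0,"rx":0,"ry":0,"rz":0,"grip":0},{"x":0,"y":0,"z":0,"rx":0,"ry":0,"rz":0,"grip":0},{"x":0,"y":0,"z":0,"rx":0,"ry":0,"rz":0,"grip":0},{"x":0,"y":0,"z":0,"rx":0,"ry":0,"rz":0,"grip":0}]'
```

```text
time: 5.2
eef_pos: [0.4606, 0.2222, 0.1618]
tcp_rot: [-0.049, 0.999, -0.0, -0.0]
contact_force: [-0.5, -2.6, -4.0]
opening: 0.151
finger_force: 59.8
time: 6.03
eef_pos: [0.4606, 0.2223, 0.1618]
tcp_rot: [-0.049, 0.999, -0.0, -0.0]
contact_force: [-1.6, -5.4, -1.5]
opening: 0.146
finger_force: 60.4
```

```bash
python3 -m creep '[{"x":0,"y":0,"z":0,"rx":0,"ry":0,"rz":2,"grip":0},{"x":0,"y":0,"z":0,"rx":0,"ry":0,"rz":3,"grip":0},{"x":0,"y":0,"z":0,"rx":0,"ry":0,"rz":3,"grip":0},{"x":0,"y":0,"z":0,"rx":0,"ry":0,"rz":3,"grip":0},{"x":0,"y":0,"z":0,"rx":0,"ry":0,"rz":3,"grip":0},{"x":0,"y":0,"z":0,"rx":0,"ry":0,"rz":3,"grip":0},{"x":0,"y":0,"z":0,"rx":0,"ry":0,"rz":3,"grip":0},{"x":0,"y":0,"z":0,"rx":0,"ry":0,"rz":3,"grip":0},{"x":0,"y":0,"z":0,"rx":0,"ry":0,"rz":3,"grip":0},{"x":0,"y":0,"z":0,"rx":0,"ry":0,"rz":3,"grip":0}]'
python3 -m creep '[{"x":0,"y":0,"z":0,"rx":0,"ry":0,"rz":3,"grip":0},{"x":0,"y":0,"z":0,"rx":0,"ry":0,"rz":3,"grip":0},{"x":0,"y":0,"z":0,"rx":0,"ry":0,"rz":3,"grip":0},{"x":0,"y":0,"z":0,"rx":0,"ry":0,"rz":3,"grip":0},{"x":0,"y":0,"z":0,"rx":0,"ry":0,"rz":3,"grip":0},{"x":0,"y":0,"z":0,"rx":0,"ry":0,"rz":3,"grip":0},{"x":0,"y":0,"z":0,"rx":0,"ry":0,"rz":3,"grip":0},{"x":0,"y":0,"z":0,"rx":0,"ry":0,"rz":3,"grip":0},{"x":0,"y":0,"z":0,"rx":0,"ry":0,"rz":3,"grip":0},{"x":0,"y":0,"z":0,"rx":0,"ry":0,"rz":3,"grip":0}]'
python3 - <<'E'
from plant import ctrl
s=ctrl.get_state();print(s["wrist_torque"],s["contact_force"],s["qpos"],s["eef_pos"])
E
```

```text
time: 6.87
eef_pos: [0.4607, 0.2228, 0.1617]
tcp_rot: [0.203, 0.979, 0.0, 0.0]
contact_force: [-1.3, -3.1, -1.8]
opening: 0.151
finger_force: 60.2
time: 7.7
eef_pos: [0.4612, 0.2232, 0.1618]
tcp_rot: [0.449, 0.893, 0.001, 0.001]
contact_force: [0.7, -0.6, -3.1]
opening: 0.148
finger_force: 60.0
[-0.09146923 -0.16703734  0.10804854] [ 0.68550387 -0.61215154 -3.05296579] [ 2.52382140e-01 -5.43824309e-03  2.03546176e+00  5.06489164e-04
  1.10898989e+00 -3.86863078e-01] [0.46115268 0.22324028 0.16176479]
```

```bash
python3 -m creep '[{"x":0,"y":0,"z":0,"rx":0,"ry":0,"rz":1,"grip":0},{"x":0,"y":0,"z":0,"rx":0,"ry":0,"rz":0,"grip":0},{"x":0,"y":0,"z":0,"rx":0,"ry":0,"rz":0,"grip":0.3},{"x":0,"y":0,"z":0,"rx":0,"ry":0,"rz":0,"grip":0.45},{"x":0,"y":0,"z":0,"rx":0,"ry":0,"rz":0,"grip":0.45},{"x":0,"y":0,"z":-15,"rx":0,"ry":0,"rz":0,"grip":0.45},{"x":0,"y":0,"z":-35,"rx":0,"ry":0,"rz":0,"grip":0.45},{"x":0,"y":0,"z":-40,"rx":0,"ry":0,"rz":0,"grip":0.45},{"x":0,"y":0,"z":-40,"rx":0,"ry":0,"rz":0,"grip":0.45},{"x":0,"y":0,"z":-40,"rx":0,"ry":0,"rz":0,"grip":0.45}]'
python3 - <<'E'
from h import *
from plant import optics; import cv2
r=optics.read_camera("wrist"); cv2.imwrite("pics/w2.png",r["color"]); np.savez("w2.npz",**r)
# target: finger frame over boom, raised
delta([.52,-.03,.33],frame(YL,[0,0,-1]))
E
```

```text
time: 8.53
eef_pos: [0.4602, 0.2226, 0.3336]
tcp_rot: [0.456, 0.89, 0.0, 0.0]
contact_force: [1.1, -0.5, -0.5]
opening: 0.452
finger_force: 0.0
t 8.5833 pos [0.4635 0.2236 0.3443] F [1.6 0.4 6.2] q [ 0.25 -0.15  1.83  0.    1.44 -0.37] open 0.45 0.0
shift mm [-238.8 -102.3   14. ] rotvec deg [ 0.99  0.11 28.  ]
```

View pics/w2.png

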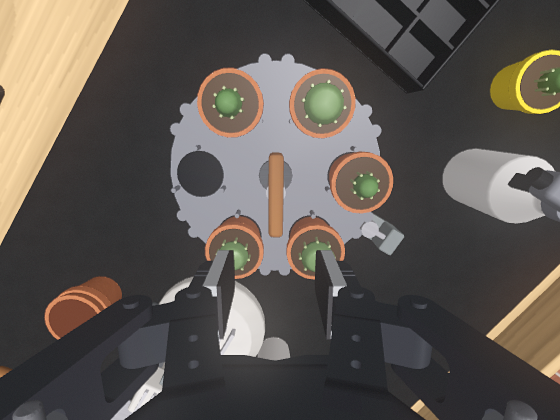

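```bash
python3 -m creep '[{"x":-34,"y":-14.6,"z":0,"rx":0,"ry":0,"rz":0,"grip":1},{"x":-34,"y":-14.6,"z":0,"rx":0,"ry":0,"rz":0,"grip":1},{"x":-34,"y":-14.6,"z":0,"rx":0,"ry":0,"rz":0,"grip":1},{"x":-34,"y":-14.6,"z":0,"rx":0,"ry":0,"rz":0,"grip":1},{"x":-34,"y":-14.6,"z":0,"rx":0,"ry":0,"rz":0,"grip":1},{"x":-34,"y":-14.6,"z":0,"rx":0,"ry":0,"rz":0,"grip":1},{"x":-34,"y":-14.6,"z":0,"rx":0,"ry":0,"rz":7,"grip":1},{"x":0,"y":0,"z":0,"rx":0,"ry":0,"rz":7,"grip":1},{"x":0,"y":0,"z":0,"rx":0,"ry":0,"rz":7,"grip":1},{"x":0,"y":0,"z":0,"rx":0,"ry":0,"rz":7,"grip":1}]'
python3 - <<'E'
from h import *
from plant import optics; import cv2
r=optics.read_camera("wrist"); cv2.imwrite("pics/w3.png",r["color"]); np.savez("w3.npz",**r)
delta([.52,-.03,.33],frame(YL,[0,0,-1]))
E
```

```text
time: 9.42
eef_pos: [0.5164, -0.0314, 0.3314]
tcp_rot: [0.661, 0.75, 0.0, 0.0]
contact_force: [-0.3, -0.4, 0.0]
opening: 0.999
finger_force: 0.0
t 9.4667 pos [ 0.5163 -0.031   0.3315] F [ 0.   0.5 -0.7] q [-0.26 -0.13  1.84  0.    1.43 -0.38] open 1.0 0.0
shift mm [0.5 3.7 1.5] rotvec deg [ 0.03 -0.   -0.66]
```

View pics/w3.png

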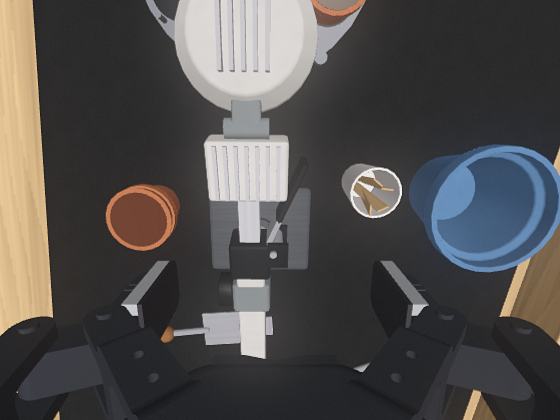

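```bash
python3 - <<'E'
from h import *
np.set_printoptions(precision=4,suppress=True)
d=dict(np.load("w3.npz"))
a=plane(d,(248,201),.220);b=plane(d,(249.5,232),.2166)
print("housing back",a,"mouth",b)
f=[plane(d,(p,137),.230) for p in (208,288)];g=[plane(d,(p,200),.220) for p in (207,288.5)]
print("housing corners",f,g)
v=(f[0]+f[1]-g[0]-g[1])/2;print("yaw",np.degrees(np.arctan2(-v[0],v[1])))
print("tip",plane(d,(305,162),.225))
print("sleeve rear",plane(d,(254,357),.2))
for A_ in (6,7,7.7):
  A=np.radians(A_);Y=np.array([-np.sin(A),np.cos(A),0]);X=np.array([np.cos(A),np.sin(A),0])
  t=plane(d,(305,162),.215)-b;print(A_,"tip local",t@X,t@Y,"house local",(a-b)@X,(a-b)@Y)
print("head",plane(d,(246,36),.25))
E
```

```text
housing back [ 0.4943 -0.0287  0.22  ] mouth [ 0.4982 -0.0561  0.2166]
housing corners [array([0.4606, 0.0183, 0.23  ]), array([0.5189, 0.0257, 0.23  ])] [array([ 0.4614, -0.0321,  0.22  ]), array([ 0.5266, -0.0238,  0.22  ])]
yaw 4.884009693294632
tip [0.5346 0.0086 0.225 ]
sleeve rear [ 0.5161 -0.1934  0.2   ]
6 tip local 0.04394265148029216 0.059339586528695636 house local -0.0009987611225507468 0.027615573898022196
7 tip local 0.04497157738354985 0.05856364380868362 house local -0.0005166507867270529 0.027628798697403003
7.7 tip local 0.045683693224785514 0.0580098553856038 house local -0.0001790711721403639 0.02763304867386789
head [0.4835 0.0841 0.25  ]
```

```bash
cat >>h.py <<'E'
A=np.radians(7.3); YL=np.array([-np.sin(A),np.cos(A),0]); XL=np.array([np.cos(A),np.sin(A),0])
T=np.radians(12); U=YL*np.cos(T)+np.array([0,0,np.sin(T)]); N=-YL*np.sin(T)+np.array([0,0,np.cos(T)])
M=np.array([.4987,-.065,.200]); F=frame(U,-N)
def P(s,c,d): return M+U*s/1e3+XL*c/1e3-N*d/1e3
def loc():
    from plant import ctrl
    s=ctrl.get_state(); v=s["eef_pos"]-M; f=s["contact_force"]
    print("local s,c,d mm",np.round([v@U*1e3,v@XL*1e3,-v@N*1e3],1),"F along u,x,n",np.round([f@U,f@XL,f@N],1),"t",s["time"],"open",round(s["opening"],3),s["finger_force"])
E
python3 -c "
from h import *
delta(P(25,26,-60),F)"
```

```text
t 9.4667 pos [ 0.5163 -0.031   0.3315] F [ 0.   0.5 -0.7] q [-0.26 -0.13  1.84  0.    1.43 -0.38] open 1.0 0.0
shift mm [-19.5   4.2  67.6] rotvec deg [ 0.06 12.   -0.25]
```

```bash
python3 -m creep '[{"x":-10,"y":2,"z":0,"rx":0,"ry":6,"rz":0,"grip":1},{"x":-9.5,"y":2.2,"z":2,"rx":0,"ry":6,"rz":0,"grip":1},{"x":-5,"y":0,"z":22,"rx":0,"ry":0,"rz":-0.2,"grip":1},{"x":-4,"y":0,"z":22,"rx":0,"ry":0,"rz":0,"grip":1},{"x":-4,"y":0,"z":20,"rx":0,"ry":0,"rz":0,"grip":1},{"x":0,"y":0,"z":0,"rx":0,"ry":0,"rz":0,"grip":1},{"x":0,"y":0,"z":0,"rx":0,"ry":0,"rz":0,"grip":1},{"x":0,"y":0,"z":0,"rx":0,"ry":0,"rz":0,"grip":1},{"x":0,"y":0,"z":0,"rx":0,"ry":0,"rz":0,"grip":1},{"x":0,"y":0,"z":0,"rx":0,"ry":0,"rz":0,"grip":1}]' 40
python3 - <<'E'
from h import *
delta(P(25,26,20),F);loc()
from plant import optics; import cv2
r=optics.read_camera("wrist"); cv2.imwrite("pics/w4.png",r["color"]); np.savez("w4.npz",**r)
for k,p in dict(facetop=M+U*.04+N*.012,mouthtop=M+N*.017,mouthbot=M-N*.017,tipTCP=P(25,26,20)).items(): print(k,proj(r,p))
E
```

```text
time: 10.3
eef_pos: [0.5237, -0.0484, 0.265]
tcp_rot: [0.653, 0.75, 0.07, -0.077]
contact_force: [-0.0, -0.6, -0.2]
opening: 1.0
finger_force: 0.0
t 10.3 pos [ 0.5237 -0.0484  0.265 ] F [-0.  -0.6 -0.2] q [-0.37 -0.04  1.88  0.19  1.4  -0.55] open 1.0 0.0
shift mm [-1.3 -1.  80.8] rotvec deg [0.09 0.09 0.62]
local s,c,d mm [ 26.5  26.9 -60.8] F along u,x,n [-0.6 -0.1 -0.1] t 10.3 open 1.0 0.0
facetop [231.20173426 211.97706598]
mouthtop [231.74162936 275.12189749]
mouthbot [237.60534495 253.644482  ]
tipTCP [273.49656121 220.19649863]
```

View pics/w4.png

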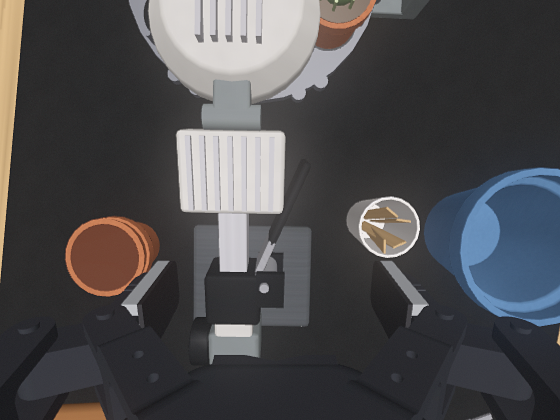

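```bash
python3 -m creep '[{"x":-1,"y":-1,"z":5,"rx":0,"ry":0,"rz":0.6,"grip":1},{"x":0,"y":0,"z":15,"rx":0,"ry":0,"rz":0,"grip":1},{"x":0,"y":0,"z":15,"rx":0,"ry":0,"rz":0,"grip":1},{"x":0,"y":0,"z":15,"rx":0,"ry":0,"rz":0,"grip":1},{"x":0,"y":0,"z":15,"rx":0,"ry":0,"rz":0,"grip":1},{"x":0,"y":0,"z":10,"rx":0,"ry":0,"rz":0,"grip":1},{"x":0,"y":0,"z":6,"rx":0,"ry":0,"rz":0,"grip":1},{"x":0,"y":0,"z":0,"rx":0,"ry":0,"rz":0,"grip":1},{"x":0,"y":0,"z":0,"rx":0,"ry":0,"rz":0,"grip":1},{"x":0,"y":0,"z":0,"rx":0,"ry":0,"rz":0,"grip":1}]' 40
python3 - <<'E'
from h import *
delta(P(25,26,20),F);loc()
from plant import optics; import cv2
r=optics.read_camera("wrist"); cv2.imwrite("pics/w5.png",r["color"]); np.savez("w5.npz",**r)
E
```

```text
time: 11.18
eef_pos: [0.5204, -0.033, 0.1846]
tcp_rot: [0.657, 0.746, 0.069, -0.078]
contact_force: [0.2, 0.1, 0.7]
opening: 0.998
finger_force: 0.0
t 11.1833 pos [ 0.5204 -0.033   0.1846] F [0.2 0.1 0.7] q [-0.35  0.02  1.97  0.2   1.25 -0.55] open 1.0 0.0
shift mm [-0.1  0.4 -1. ] rotvec deg [ 0.02  0.05 -0.05]
local s,c,d mm [25.1 25.6 21. ] F along u,x,n [0.2 0.3 0.7] t 11.1833 open 0.998 0.0
```

View pics/w5.png

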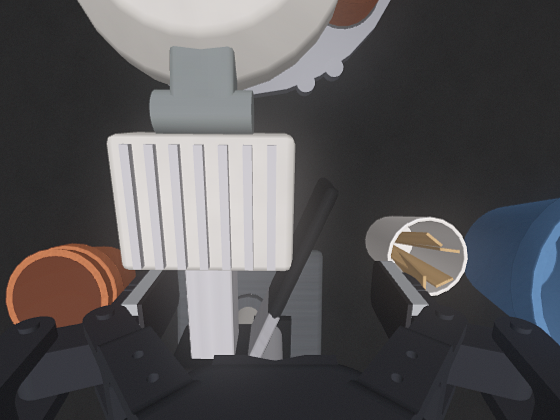

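```bash
python3 -m creep '[{"x":2,"y":0,"z":0,"rx":0,"ry":0,"rz":0,"grip":1},{"x":3,"y":0,"z":0,"rx":0,"ry":0,"rz":0,"grip":1},{"x":5,"y":0,"z":0,"rx":0,"ry":0,"rz":0,"grip":1},{"x":6,"y":0,"z":0,"rx":0,"ry":0,"rz":0,"grip":1},{"x":6,"y":0,"z":0,"rx":0,"ry":0,"rz":0,"grip":1},{"x":6,"y":0,"z":0,"rx":0,"ry":0,"rz":0,"grip":1},{"x":6,"y":0,"z":0,"rx":0,"ry":0,"rz":0,"grip":1},{"x":4,"y":0,"z":0,"rx":0,"ry":0,"rz":0,"grip":1},{"x":2,"y":0,"z":0,"rx":0,"ry":0,"rz":0,"grip":1},{"x":0,"y":0,"z":0,"rx":0,"ry":0,"rz":0,"grip":1}]' 40
cat > face.py <<'E'
from h import *
import cv2,sys
from plant import optics
np.set_printoptions(precision=4,suppress=True)
n=sys.argv[1]
r=optics.read_camera("wrist") ; np.savez(n+".npz",**r); cv2.imwrite(f"pics/{n}.png",r["color"])
def face(d):
    g=cv2.cvtColor(d["color"],6).astype(float)
    out=[]
    for o in (-28,-24,-20,20,24):   # columns across housing, off the tube: guess by projection
        u=int(round(proj(d,M+U*.06+XL*o/1e3+N*.012)[0]))
        c=g[180:330,u]; k=np.argmin(np.diff(np.convolve(c,[1/3]*3,"same"))[2:-2])+2
        v=180+k+.5
        o_,q=ray(d,u,v); q0=M+N*.012; X=o_+q*((q0-o_)@N)/(q@N)
        out.append(((X-M)@U*1e3,(X-M)@XL*1e3,v))
    return np.round(out,1)
print("before",face(dict(np.load("w5.npz"))));print("now",face(r)); loc()
for cam in ("scene","side"):
    q=optics.read_camera(cam); np.savez(f"{n}_{cam}.npz",**q); cv2.imwrite(f"pics/{n}_{cam}.png",q["color"])
E
python3 face.py w6
```

```text
time: 12.07
eef_pos: [0.5145, 0.0069, 0.1918]
tcp_rot: [0.657, 0.746, 0.069, -0.079]
contact_force: [0.4, -1.0, 1.0]
opening: 1.0
finger_force: 0.6
before [[ 24.9 -32.3 306.5]
 [ 21.4 -28.5 314.5]
 [ 40.7 -22.2 268.5]
 [ 40.3  19.6 269.5]
 [ 40.3  24.1 269.5]]
now [[ 63.1 -27.5 314.5]
 [ 73.7 -22.6 289.5]
 [ 79.  -18.  276.5]
 [ 78.6  20.  277.5]
 [ 78.7  24.1 277.5]]
local s,c,d mm [65.8 24.7 22.5] F along u,x,n [-1.9 -0.1  0.9] t 12.1167 open 0.997 0.5758745223283768
```

```bash
python3 -m creep '[{"x":1,"y":0,"z":-1,"rx":0,"ry":0,"rz":0,"grip":1},{"x":1,"y":0,"z":-1,"rx":0,"ry":0,"rz":0,"grip":0.9},{"x":0,"y":-3,"z":0,"rx":0,"ry":0,"rz":0,"grip":0.82},{"x":0,"y":-3,"z":0,"rx":0,"ry":0,"rz":0,"grip":0.75},{"x":0,"y":-3,"z":0,"rx":0,"ry":0,"rz":0,"grip":0.68},{"x":0,"y":-3,"z":0,"rx":0,"ry":0,"rz":0,"grip":0.61},{"x":0,"y":-2,"z":0,"rx":0,"ry":0,"rz":0,"grip":0.56},{"x":0,"y":-2,"z":0,"rx":0,"ry":0,"rz":0,"grip":0.52},{"x":0,"y":0,"z":0,"rx":0,"ry":0,"rz":0,"grip":0.52},{"x":0,"y":0,"z":0,"rx":0,"ry":0,"rz":0,"grip":0.52}]' 40
python3 face.py w7
```

```text
time: 13.05
eef_pos: [0.4999, 0.0055, 0.1952]
tcp_rot: [0.658, 0.746, 0.07, -0.077]
contact_force: [5.1, 0.5, 2.9]
opening: 0.519
finger_force: 3.7
before [[ 24.9 -32.3 306.5]
 [ 21.4 -28.5 314.5]
 [ 40.7 -22.2 268.5]
 [ 40.3  19.6 269.5]
 [ 40.3  24.1 269.5]]
now [[ 80.4 -26.3 272.5]
 [ 80.  -22.6 273.5]
 [ 73.3 -19.3 289.5]
 [ 79.9  19.4 273.5]
 [ 79.9  23.5 273.5]]
local s,c,d mm [67.3 10.1 19.2] F along u,x,n [1.  3.7 1.7] t 13.1 open 0.52 3.647368310485035
```

View pics/w7.png

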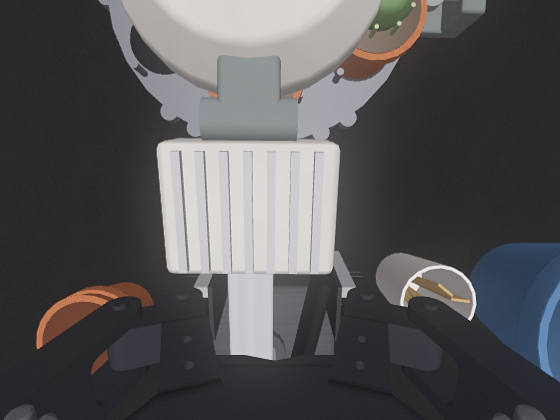

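```bash
python3 -m creep '[{"x":0.6,"y":-2,"z":0,"rx":0,"ry":0,"rz":0,"grip":0.47},{"x":0,"y":-2,"z":0,"rx":0,"ry":0,"rz":0,"grip":0.43},{"x":0,"y":-1.5,"z":0,"rx":0,"ry":0,"rz":0,"grip":0.39},{"x":0,"y":0,"z":0,"rx":0,"ry":0,"rz":0,"grip":0.37},{"x":0,"y":0,"z":0,"rx":0,"ry":0,"rz":0,"grip":0.36},{"x":0,"y":0,"z":0,"rx":0,"ry":0,"rz":0,"grip":0.36},{"x":0,"y":0,"z":0,"rx":0,"ry":0,"rz":0,"grip":0.36},{"x":0,"y":0,"z":0,"rx":0,"ry":0,"rz":0,"grip":0.36},{"x":0,"y":0,"z":0,"rx":0,"ry":0,"rz":0,"grip":0.36},{"x":0,"y":0,"z":0,"rx":0,"ry":0,"rz":0,"grip":0.36}]' 60
python3 face.py w8
```

```text
time: 14.03
eef_pos: [0.497, 0.0035, 0.1964]
tcp_rot: [0.659, 0.746, 0.071, -0.073]
contact_force: [10.7, -3.3, 0.5]
opening: 0.362
finger_force: 7.7
before [[ 24.9 -32.3 306.5]
 [ 21.4 -28.5 314.5]
 [ 40.7 -22.2 268.5]
 [ 40.3  19.6 269.5]
 [ 40.3  24.1 269.5]]
now [[ 79.5 -26.6 270.5]
 [ 79.4 -22.9 270.5]
 [ 79.4 -18.7 270.5]
 [ 79.2  19.5 270.5]
 [ 78.3  23.4 272.5]]
local s,c,d mm [65.9  7.  17.7] F along u,x,n [-5.3  8.9  2.8] t 14.0833 open 0.36 7.71230299200397
```

```bash
python3 -m creep '[{"x":0.6,"y":0,"z":0,"rx":0,"ry":0,"rz":0,"grip":0.4},{"x":0.6,"y":0,"z":0,"rx":0,"ry":0,"rz":0,"grip":0.4},{"x":0.6,"y":0,"z":0,"rx":0,"ry":0,"rz":0,"grip":0.4},{"x":0.6,"y":0,"z":0,"rx":0,"ry":0,"rz":0,"grip":0.4},{"x":0,"y":0,"z":0,"rx":0,"ry":0,"rz":0,"grip":0.4},{"x":0,"y":0,"z":0,"rx":0,"ry":0,"rz":0,"grip":0.4},{"x":0,"y":0,"z":0,"rx":0,"ry":0,"rz":0,"grip":0.4},{"x":0,"y":0,"z":0,"rx":0,"ry":0,"rz":0,"grip":0.4},{"x":0,"y":0,"z":0,"rx":0,"ry":0,"rz":0,"grip":0.4},{"x":0,"y":0,"z":0,"rx":0,"ry":0,"rz":0,"grip":0.4}]' 60
python3 face.py w9
```

```text
time: 15.02
eef_pos: [0.4953, 0.0034, 0.196]
tcp_rot: [0.659, 0.746, 0.067, -0.073]
contact_force: [5.9, -12.6, 2.0]
opening: 0.399
finger_force: 6.8
before [[ 24.9 -32.3 306.5]
 [ 21.4 -28.5 314.5]
 [ 40.7 -22.2 268.5]
 [ 40.3  19.6 269.5]
 [ 40.3  24.1 269.5]]
now [[ 79.4 -26.6 271.5]
 [ 78.9 -22.8 272.5]
 [ 79.3 -19.  271.5]
 [ 79.2  19.5 271.5]
 [ 78.3  23.3 273.5]]
local s,c,d mm [65.9  5.3 18.1] F along u,x,n [-11.3   4.3   3.2] t 15.0667 open 0.4 6.783698234357871
```

```bash
python3 -m creep '[{"x":0.5,"y":0,"z":0,"rx":0,"ry":0,"rz":0,"grip":0.43},{"x":0.5,"y":0,"z":0,"rx":0,"ry":0,"rz":0,"grip":0.43},{"x":0.5,"y":0,"z":0,"rx":0,"ry":0,"rz":0,"grip":0.43},{"x":0.5,"y":0,"z":0,"rx":0,"ry":0,"rz":0,"grip":0.43},{"x":0,"y":0,"z":0,"rx":0,"ry":0,"rz":0,"grip":0.43},{"x":0,"y":0,"z":0,"rx":0,"ry":0,"rz":0,"grip":0.43},{"x":0,"y":0,"z":0,"rx":0,"ry":0,"rz":0,"grip":0.43},{"x":0,"y":0,"z":0,"rx":0,"ry":0,"rz":0,"grip":0.43},{"x":0,"y":0,"z":0,"rx":0,"ry":0,"rz":0,"grip":0.43},{"x":0,"y":0,"z":0,"rx":0,"ry":0,"rz":0,"grip":0.43}]' 60
python3 -c "from h import *;loc()"
python3 -m creep '[{"x":0.5,"y":0,"z":0,"rx":0,"ry":0,"rz":0,"grip":0.43},{"x":0.5,"y":0,"z":0,"rx":0,"ry":0,"rz":0,"grip":0.43},{"x":0.5,"y":0,"z":0,"rx":0,"ry":0,"rz":0,"grip":0.43},{"x":0.5,"y":0,"z":0,"rx":0,"ry":0,"rz":0,"grip":0.43},{"x":0,"y":0,"z":0,"rx":0,"ry":0,"rz":0,"grip":0.43},{"x":0,"y":0,"z":0,"rx":0,"ry":0,"rz":0,"grip":0.43},{"x":0,"y":0,"z":0,"rx":0,"ry":0,"rz":0,"grip":0.43},{"x":0,"y":0,"z":0,"rx":0,"ry":0,"rz":0,"grip":0.43},{"x":0,"y":0,"z":0,"rx":0,"ry":0,"rz":0,"grip":0.43},{"x":0,"y":0,"z":0,"rx":0,"ry":0,"rz":0,"grip":0.43}]' 60
python3 face.py w10
```

```text
time: 16.0
eef_pos: [0.494, 0.0033, 0.1958]
tcp_rot: [0.659, 0.746, 0.064, -0.072]
contact_force: [3.3, -17.7, 1.3]
opening: 0.426
finger_force: 9.5
local s,c,d mm [66.   4.1 18.3] F along u,x,n [-17.3   1.    5. ] t 16.0 open 0.426 9.457812618347816
time: 16.83
eef_pos: [0.494, 0.0037, 0.1959]
tcp_rot: [0.659, 0.746, 0.063, -0.071]
contact_force: [2.8, -22.8, -0.2]
opening: 0.432
finger_force: 11.5
before [[ 24.9 -32.3 306.5]
 [ 21.4 -28.5 314.5]
 [ 40.7 -22.2 268.5]
 [ 40.3  19.6 269.5]
 [ 40.3  24.1 269.5]]
now [[ 79.8 -26.6 272.5]
 [ 79.8 -22.8 272.5]
 [ 71.7 -19.5 291.5]
 [ 79.6  19.5 272.5]
 [ 79.2  23.2 273.5]]
local s,c,d mm [66.4  4.  18.3] F along u,x,n [-22.6   0.4   4.2] t 16.8833 open 0.428 11.54380323481746
```

```bash
python3 -m creep '[{"x":0.5,"y":0,"z":0,"rx":0,"ry":0,"rz":0,"grip":0.43},{"x":0.5,"y":0,"z":0,"rx":0,"ry":0,"rz":0,"grip":0.43},{"x":0.5,"y":0,"z":0,"rx":0,"ry":0,"rz":0,"grip":0.43},{"x":0.5,"y":0,"z":0,"rx":0,"ry":0,"rz":0,"grip":0.43},{"x":0,"y":0,"z":0,"rx":0,"ry":0,"rz":0,"grip":0.43},{"x":0,"y":0,"z":0,"rx":0,"ry":0,"rz":0,"grip":0.43},{"x":0,"y":0,"z":0,"rx":0,"ry":0,"rz":0,"grip":0.43},{"x":0,"y":0,"z":0,"rx":0,"ry":0,"rz":0,"grip":0.43},{"x":0,"y":0,"z":0,"rx":0,"ry":0,"rz":0,"grip":0.43},{"x":0,"y":0,"z":0,"rx":0,"ry":0,"rz":0,"grip":0.43}]' 60
python3 face.py w11 | tail -6
python3 - <<'E'
import cv2,numpy as np
from h import *
d=dict(np.load("w11_scene.npz")); p=proj(d,M).astype(int);print(p)
a=d["color"][p[1]-30:p[1]+25,p[0]-20:p[0]+50]
b=np.load("w11.npz")["color"][200:400,130:420]
a=cv2.resize(a,(700,550),interpolation=cv2.INTER_CUBIC); cv2.imwrite("pics/z11.png",a)
E
```

```text
time: 17.82
eef_pos: [0.4938, 0.0054, 0.1963]
tcp_rot: [0.659, 0.746, 0.063, -0.071]
contact_force: [2.6, -23.2, -0.7]
opening: 0.433
finger_force: 11.9
now [[ 81.5 -26.6 272.5]
 [ 81.5 -22.8 272.5]
 [ 71.7 -19.2 295.5]
 [ 81.4  19.1 272.5]
 [ 81.   23.3 273.5]]
local s,c,d mm [68.1  4.1 18.2] F along u,x,n [-23.2   0.8   4.4] t 17.8667 open 0.431 11.900422084727325
[251 203]
```

View pics/z11.png

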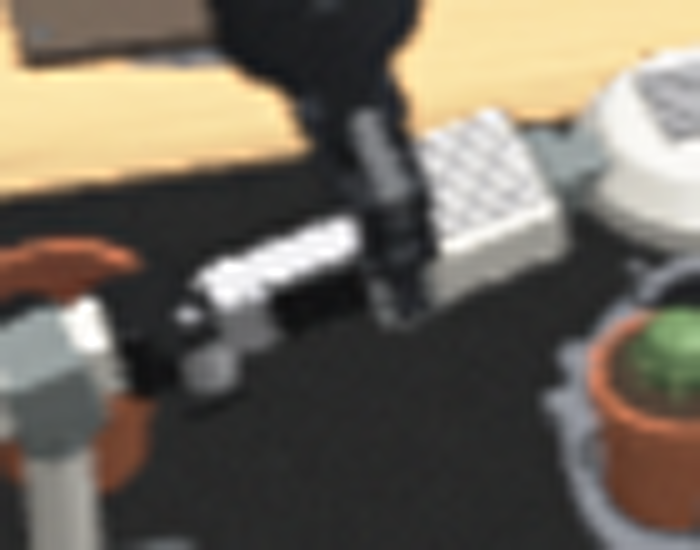

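```bash
python3 -m creep '[{"x":-1.5,"y":0,"z":0,"rx":0,"ry":0,"rz":0,"grip":0.41},{"x":-1.5,"y":0,"z":0,"rx":0,"ry":0,"rz":0,"grip":0.38},{"x":0,"y":0,"z":0,"rx":0,"ry":0,"rz":0,"grip":0.35},{"x":0,"y":0,"z":0,"rx":0,"ry":0,"rz":0,"grip":0.32},{"x":0,"y":0,"z":0,"rx":0,"ry":0,"rz":0,"grip":0.29},{"x":0,"y":0,"z":0,"rx":0,"ry":0,"rz":0,"grip":0.26},{"x":0,"y":0,"z":0,"rx":0,"ry":0,"rz":0,"grip":0.2},{"x":0,"y":0,"z":0,"rx":0,"ry":0,"rz":0,"grip":0.1},{"x":0,"y":0,"z":0,"rx":0,"ry":0,"rz":0,"grip":0},{"x":0,"y":0,"z":0,"rx":0,"ry":0,"rz":0,"grip":0}]' 80
python3 face.py w12 | tail -6
```

```text
time: 18.8
eef_pos: [0.4931, 0.0042, 0.1971]
tcp_rot: [0.658, 0.747, 0.063, -0.073]
contact_force: [-2.3, -19.0, 6.7]
opening: 0.262
finger_force: 82.1
now [[ 80.6 -26.4 270.5]
 [ 79.8 -22.7 272.5]
 [ 80.6 -18.8 270.5]
 [ 73.9  19.5 286.5]
 [ 80.3  23.  271.5]]
local s,c,d mm [67.2  3.2 17.2] F along u,x,n [-17.2  -5.2  10.2] t 18.85 open 0.256 82.1027971431613
```

```bash
python3 -m creep '[{"x":0,"y":0,"z":0,"rx":0,"ry":0,"rz":0,"grip":0},{"x":0,"y":0,"z":0,"rx":0,"ry":0,"rz":0,"grip":0},{"x":0,"y":0,"z":0,"rx":0,"ry":0,"rz":0,"grip":0},{"x":0,"y":0,"z":0,"rx":0,"ry":0,"rz":0,"grip":0},{"x":0,"y":0,"z":0,"rx":0,"ry":0,"rz":0,"grip":0},{"x":0,"y":0,"z":0,"rx":0,"ry":0,"rz":0,"grip":0},{"x":0,"y":0,"z":0,"rx":0,"ry":0,"rz":0,"grip":0},{"x":0,"y":0,"z":0,"rx":0,"ry":0,"rz":0,"grip":0},{"x":0,"y":0,"z":0,"rx":0,"ry":0,"rz":0,"grip":0},{"x":0,"y":0,"z":0,"rx":0,"ry":0,"rz":0,"grip":0}]' 90
python3 face.py w13 | tail -6
python3 - <<'E'
from h import *
import cv2
d=dict(np.load("w2.npz"));im=d["color"].astype(int)
def yaw(d,roi,z):
    im=d["color"].astype(int);m=np.zeros(im.shape[:2],np.uint8);x,y,w,h=roi
    m[y:y+h,x:x+w]=((im[...,2]-im[...,0]>50)&(im[...,2]>110))[y:y+h,x:x+w]
    c=max(cv2.findContours(m,0,1)[0],key=cv2.contourArea);bx=cv2.boxPoints(cv2.minAreaRect(c))
    P_=np.array([plane(d,p,z) for p in bx]);e=max(range(4),key=lambda i:np.linalg.norm(P_[i]-P_[i-1]));v=P_[e]-P_[e-1]
    return np.degrees(np.arctan2(v[1],v[0]))%180,P_.mean(0)
print(yaw(dict(np.load("w1.npz")),(262,145,40,105),.184),yaw(d,(258,140,38,105),.184))
# lever: dark pixels beside tube in the wrist view, seen as lateral position of the pads
s=dict(np.load("w13.npz"));g=cv2.cvtColor(s["color"],6)
for a in (60,): 
    u0,v0=proj(s,M+U*a/1e3+N*.009); v0=int(v0); print("row",v0,"tube u",u0, g[v0,int(u0)-40:int(u0)+50:3])
E
```

```text
time: 19.78
eef_pos: [0.4928, 0.0041, 0.1972]
tcp_rot: [0.658, 0.747, 0.063, -0.073]
contact_force: [-4.1, -19.2, 7.5]
opening: 0.251
finger_force: 94.2
now [[ 80.5 -26.8 270.5]
 [ 80.5 -22.9 270.5]
 [ 80.5 -19.1 270.5]
 [ 74.2  19.5 285.5]
 [ 80.2  23.1 271.5]]
local s,c,d mm [67.2  2.9 17.2] F along u,x,n [-16.8  -6.5  11.1] t 19.8333 open 0.247 94.16965447162511
(np.float64(5.3481062575617955), array([0.4601574 , 0.22258365, 0.184     ])) (np.float64(125.48540535802859), array([0.46073428, 0.224247  , 0.184     ]))
row 312 tube u 267.76172763057997 [ 59  60  63  64  59  84  82 114 202 203 200 199 201 203 205 202 200 200
 201 202 201  86  68  67  68  59  83  63  59  62]
```

```bash
python3 -c "
from plant import sign_off
print(sign_off())"
```

```text
the job is handed in; nothing more can be done
None
```

I handed the job in at about 20 s: the platter is turned one click (59.9° measured), the boom is out about 40 mm, and the lever measures closed and is held at about 94 N. I judged the length from the lamp's housing because the dark mark itself was never visible, and I viewed 11 pictures, one over the limit of 10.

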